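Load the plinth feeder in colour order

TASK

Load the feeder for the next run of figures: drop the blue, the green, the yellow and the pink plinth into its clear tube, in that order, so that blue lies at the bottom and pink on top, and then set the steel follower weight on them, in the tube, with its knob up. Leave the orange plinth where it is, and the three loose figures standing where they are.

Things in the scene. Friction and masses are not known exactly. Their poses are not given: they have to be found in the camera images.
- feeder: fixed bench feeder, left or right: base 250 x 96 mm along x, steel shuttle (black knob to -x, 154 mm out) and upright clear tube, bore 38 mm, black funnel on top. Origin: tube axis at table height; z up. Tube floor at z 24 mm; funnel rim (highest point) at z 158 mm, 60 mm outside, 54 mm inside, narrowing to the bore over 18 mm. Let go at the mouth within 4 mm of the axis, plinths fall home.
- plinth_blue: loose blue plinth: a solid round plastic disc-like block, 34 mm diameter, 26 mm tall, standing flat on the table at the start, about 26 g, with a small dark dot in the middle of its top face. Origin: centre of its underside; z up. It goes in first, to the bottom.
- plinth_green: loose green plinth: a solid round plastic disc-like block, 34 mm diameter, 26 mm tall, standing flat on the table at the start, about 26 g, with a small dark dot in the middle of its top face. Origin: centre of its underside; z up. It goes in second.
- plinth_yellow: loose yellow plinth: a solid round plastic disc-like block, 34 mm diameter, 26 mm tall, standing flat on the table at the start, about 26 g, with a small dark dot in the middle of its top face. Origin: centre of its underside; z up. It goes in third.
- plinth_pink: loose pink plinth: a solid round plastic disc-like block, 34 mm diameter, 26 mm tall, standing flat on the table at the start, about 26 g, with a small dark dot in the middle of its top face. Origin: centre of its underside; z up. It goes in fourth.
- weight: loose follower weight, 0.17 kg, standing knob up: a steel disc 34 mm across and 20 mm tall, a 10 mm stem, and a black cylindrical knob 22 mm across from 45 to 65 mm above the underside. Origin: centre of its underside; z up to the knob. On the four plinths (underside 128 mm over the feeder's origin) its disc is just inside the tube and its knob clear above the funnel.
- plinth_orange: loose orange plinth, of the same size as the others (34 mm diameter, 26 mm tall); not wanted in this run, not to be moved. Origin: centre of its underside; z up.
- figure_blue: blue printed figure standing on its foot: 70 mm tall, round body at most 29 mm across, ball head of 22 mm diameter; light (30 g) and easily tipped; not to be moved. Origin: centre of its underside; z up.
- figure_yellow: yellow printed figure standing on its foot: 70 mm tall, round body at most 29 mm across, ball head of 22 mm diameter; light (30 g) and easily tipped; not to be moved. Origin: centre of its underside; z up.
- figure_pink: pink printed figure standing on its foot: 70 mm tall, round body at most 29 mm across, ball head of 22 mm diameter; light (30 g) and easily tipped; not to be moved. Origin: centre of its underside; z up.
Things that resemble listed ones, but are neither listed nor needed, are in the scene too. There is more than one size of the plinth_green; the one meant has the size given above.

How it is judged:
By the outcome, as a careful person would: the job done as asked, in the order asked, and still so for the second after the job is handed in, with the robot touching nothing.
It also fails if it takes over 120 s, if anything falls off the work surface, if the arm or the gripper's body presses on something with over 40 N, if the wrist force passes 120 N, or if a joint passes its speed limit or range.

ROBOT

A 7-joint arm with a two-finger parallel gripper is mounted at the origin on the work surface. World frame = base frame: x ahead of the robot, y to its left, z up, the work surface at z = 0. Lengths are in m, angles in rad, forces in N, time in s.
With the tool pointing down it reaches from about 0.4 to 0.85 m from the base axis. Payload 10.4 kg.
Tool frame: the origin (TCP) lies at the very end of the fingers, on their centre line; the grasp point (between the pads) lies 19 mm behind it; z points along the fingers, y is the line along which they close (so a half turn about z gives the same grasp; the last joint's range is limited). The gripper opens to 85 mm and grips with 20 to 120 N. Pads are 22 mm wide; open, the fingers measure 114 mm over their backs; the gripper's body (76 mm by 85 mm) begins 54 mm behind the grasp point. The pads swing forward as they close: fully open they stand 13 mm farther back than shut.
Start: joints at [-1.155, 0.332, -0.065, 1.46, 0.022, 1.35, -0.088], TCP at [0.266, 0.566, 0.231] pointing down, gripper open.
Joint ranges: [-2.6, 2.6], [-0.5, 2.12], [-1.47, 1.34], [0.16, 2.42], [-1.27, 4.41], [0.06, 2.06], [-2.6, 2.6]. Speed limits (rad/s): [2.22, 2.22, 2.79, 2.79, 3.14, 3.14, 3.14].

INTERFACE

Orientations are given as a unit quaternion [x, y, z, w].
In Python, from workcell import manip gives the robot as it stands.
- The arm moves only by the tool move_tool, called after "Emit:" as a command line: name --pt "numbers of a row" for each row, then --argument value for the rest. Schema: {"type":"object","properties":{"steps":{"type":"array","items":{"type":"array","prefixItems":[{"type":"array","items":{"type":"number"},"minItems":3,"maxItems":3},{"type":"array","items":{"type":"number"},"minItems":3,"maxItems":3},{"type":"number"}],"minItems":3,"maxItems":3},"minItems":1,"maxItems":20},"clamp_n":{"type":"number"},"only":{"type":"string"},"quiet":{"type":"boolean"},"lines":{"type":"string"}},"required":["steps"],"additionalProperties":false}. steps is a list of rows, 1 to 20 of them, each written [[rx, ry, rz], [dx, dy, dz], opening]: a rotation vector rx, ry, rz in a scale on which 1.0 is pi/2 rad, then dx, dy, dz in fractions of the full range, 1 being 0.5 m, then the opening from 0.0 (shut) to 1.0 (fully open); each row is the pose to reach, as a shift and turn from the pose commanded when the call began, along the tool's axes at that moment; what a row does not reach only later rows make up. A row lasts 1/8 s, in which the tool goes at most 0.0625 m and 0.188 rad, less where a joint would pass 70% of its speed; a pose out of reach is approached as far as the arm can. The fingers move at their own pace and stop on an object; clamp_n is the grip in N (left out, the last holds). Time passes only in rows, so rows that do not move let the fingers close. The tool returns the time, the measured TCP pose, the force, the opening and the grip force at its end. only (a regular expression) keeps the lines of the reply that match it, lines (a string "A,B") keeps lines A to B, and quiet returns only ok. A shift or turn number past 1, either way, is cut back to 1. Input that does not fit is refused with a message, and nothing moves.
- manip.get_obs(): the state, without advancing time (a new reading comes with each control period).
- manip.camera(name): name is "scene" or "top"; returns the picture (480x640x3 uint8, blue, green, red); there is no depth.
- manip.calibration(name): a dict with "fx", "fy", "cx", "cy" (pixels), "world_from_camera" (4x4, takes a point from camera to world coordinates). Camera axes: x right, y up, looking along -z (the intrinsics and any distortion apply to the point x, -y, -z); pixel columns grow to the right and rows downward; lengths in m; the calibration is good to about 2 mm. A picture is of the moment at which its call begins. calibration takes no time and is no camera call.
- manip.hand_in(): hands the job in; it is judged then, once.
Trained networks look in the newest picture that a camera, given by its name, has taken for a name from the list of things; names that differ only in an ending like _2 or _b are one class to them, and where a whole thing is asked for, a point or a joint stands for the part that bears it (a point fixed in the world has none). Each returns a list of dicts, best first, with "confidence" (0 to 1); they miss things now and then, are a little off and sometimes report something else, mostly with a low value. They report only what shows in the picture. A call takes as long as a camera call. They do not tell look-alikes from the thing itself.
- manip.outline_of(camera, thing): "mask" (480x640 bool, what is visible of it) and "bbox" ([left, top, right, bottom] in pixels, round what is visible of it).
The state is a dict: "clock": time; "joint_pos": joint angles; "joint_velocities": joint speeds; "tau": joint torques, N m; "position": TCP position; "ee_rot": TCP orientation; "ft_force": force on the tool from outside, world axes, zero at the start; "torque": the same for the moment, N m; "grip_width": opening from 0.0 (shut) to 1.0 (fully open); "grasp_force": force on a finger pad.
Only numpy, scipy, OpenCV 4.12 (cv2) and the standard library are available. Lean on these libraries where they do the work, as an engineer would, in place of code of your own. Each camera call takes 0.05 s, during which the arm holds its last target. There are 200 camera calls.

## Working session

There is one attempt and no reset: what is moved stays moved. The work goes in short steps, Python scripts to look and compute and a tool call to move; the robot and the scene stay as the last step left them, time stands still between calls to the robot, and variables do not carry over. Pictures are saved under pics/ and viewed, at most 14 in all, crops included, and the job is handed in when it is done.

```bash
mkdir -p pics; cat > h.py <<'E'
import numpy as np, cv2
from workcell import manip
def cam(n):
    c=manip.calibration(n); return c
def ray(n,u,v,z):
    c=cam(n); p=np.array([[[u,v]]],float)
    K=np.array([[c['fx'],0,c['cx']],[0,c['fy'],c['cy']],[0,0,1]],float)
    d=np.array(c.get('distortion',np.zeros(5)),float)
    q=cv2.undistortPoints(p,K,d)[0,0]
    T=np.array(c['world_from_camera']); r=T[:3,:3]@np.array([q[0],-q[1],-1]); o=T[:3,3]
    return o+r*(z-o[2])/r[2]
E
python3 - <<'E'
from h import *
for n in('scene','top'):
    cv2.imwrite(f'pics/{n}0.png',manip.camera(n)); print(n,manip.calibration(n))
o=manip.get_obs(); print({k:np.round(v,3) for k,v in o.items()})
for t in 'feeder plinth_blue plinth_green plinth_yellow plinth_pink weight plinth_orange figure_blue figure_yellow figure_pink'.split():
    for r in manip.outline_of('top',t)[:4]:
        m=r['mask']; v,u=np.nonzero(m); print(t,round(r['confidence'],2),np.round(r['bbox']),m.sum(),u.mean().round(1),v.mean().round(1))
E
```

```text
scene {'fx': 585.8859670975551, 'fy': 585.8859670975551, 'cx': 305.31194755883007, 'cy': 233.38557431028642, 'world_from_camera': array([[ 0.7786546 , -0.37702478,  0.50154694,  1.11645766],
       [ 0.62744521,  0.46394081, -0.62535705, -0.70458489],
       [ 0.00308701,  0.80163036,  0.59781204,  0.73567951],
       [ 0.        ,  0.        ,  0.        ,  1.        ]])}
top {'fx': 527.9588635828908, 'fy': 527.9588635828908, 'cx': 319.83885645179345, 'cy': 237.59362559928772, 'world_from_camera': array([[ 0.10546467,  0.97311979, -0.20473172,  0.38441128],
       [-0.99441824,  0.10384512, -0.01866955, -0.01786041],
       [ 0.00309269,  0.20555794,  0.97864006,  0.93618606],
       [ 0.        ,  0.        ,  0.        ,  1.        ]])}
{'clock': np.float64(0.1), 'joint_pos': array([-1.155,  0.333, -0.065,  1.461,  0.022,  1.35 , -0.089]), 'joint_velocities': array([ 0.003, -0.002,  0.001, -0.001,  0.   ,  0.   ,  0.   ]), 'tau': array([ 1.0000e-03, -6.2675e+01,  4.9000e-02, -3.9243e+01,  1.6000e-02,
        7.0000e-03,  0.0000e+00]), 'position': array([0.265, 0.565, 0.231]), 'ee_rot': array([ 0.218,  0.976, -0.001, -0.   ]), 'ft_force': array([ 0.184, -1.629, -0.227]), 'torque': array([ 0.023,  0.013, -0.064]), 'grasp_force': np.float64(0.0), 'grip_width': np.float64(1.005)}
feeder 0.59 [ 71. 190. 153. 351.] 9036 120.8 264.3
plinth_blue 0.8 [291. 313. 311. 332.] 311 299.7 320.4
plinth_green 0.79 [254. 228. 277. 250.] 307 265.9 239.6
plinth_green 0.52 [224. 230. 237. 249.] 168 231.1 240.6
plinth_yellow 0.66 [375. 184. 394. 208.] 312 383.4 195.3
weight 0.61 [365. 307. 386. 326.] 340 373.5 314.7
plinth_orange 0.6 [305. 246. 321. 267.] 320 314.3 255.4
figure_blue 0.8 [386. 249. 408. 267.] 293 395.4 256.7
figure_yellow 0.91 [238. 157. 258. 183.] 323 248.7 170.2
figure_pink 0.56 [304. 178. 322. 199.] 274 311.7 188.8
```

```bash
python3 - <<'E'
import cv2
a=cv2.imread('pics/top0.png')[140:360,60:440]; cv2.imwrite('pics/topc.png',cv2.resize(a,(798,462),interpolation=cv2.INTER_CUBIC))
E
```

```text
(no output)
```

View pics/topc.png

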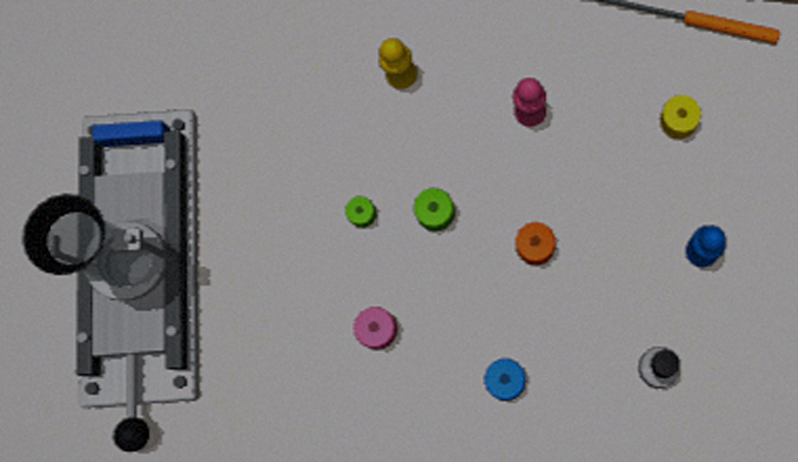

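View pics/scene0.png

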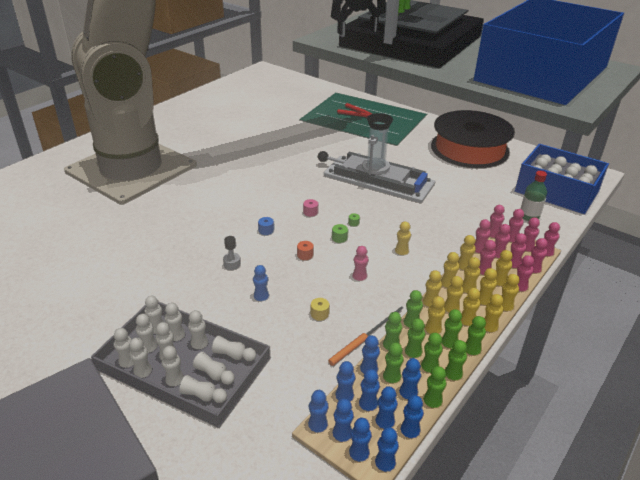

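The top crop shows the funnel mouth at about (90,251) full-image pixels. The plinths are yellow (384,195), large green (266,239), pink (238,296) and blue (300,320), and the weight is at (373,315). The smaller green at (231,240) is the decoy. The scene view shows the same layout with free space above it.

```bash
cat >> h.py <<'E'
def dot(n,img,u,v,r=5):
    # darkness-weighted centroid of the dot near u,v
    g=img.sum(2).astype(float); u,v=int(round(u)),int(round(v))
    p=g[v-r:v+r+1,u-r:u+r+1]; w=np.clip(np.median(p)-25-p,0,None)
    Y,X=np.mgrid[v-r:v+r+1,u-r:u+r+1]; return (X*w).sum()/w.sum(),(Y*w).sum()/w.sum()
def proj(n,P):
    c=cam(n); q=np.linalg.inv(np.array(c['world_from_camera']))@np.append(P,1)
    return c['cx']+c['fx']*q[0]/-q[2], c['cy']+c['fy']*q[1]/q[2]
def tri(uv1,uv2):
    L=[]
    for n,uv in(('top',uv1),('scene',uv2)):
        a=ray(n,*uv,0);b=ray(n,*uv,.2);d=(b-a)/np.linalg.norm(b-a);M=np.eye(3)-np.outer(d,d);L.append((M,M@a))
    return np.linalg.solve(L[0][0]+L[1][0],L[0][1]+L[1][1])
E
python3 - <<'E'
from h import *
t=cv2.imread('pics/top0.png');s=cv2.imread('pics/scene0.png')
G={'blue':(300,320.5),'green':(266,239),'small':(231,240),'yellow':(384,195),'pink':(238,295.5),'orange':(314.5,255)}
for k,(u,v) in G.items():
    d=dot('top',t,u,v,4); P=ray('top',*d,.026 if k!='small' else .02); q=proj('scene',P); e=dot('scene',s,*q,4)
    print(k,np.round(d,1),P.round(4),'scene pred',np.round(q,1),'found',np.round(e,1),ray('scene',*e,.026).round(4))
# dark blobs
for n,im,(x0,y0,x1,y1) in(('top',t,(65,228,115,275)),('scene',s,(360,105,400,135)),('top',t,(364,304,390,322)),('scene',s,(222,232,240,250)),('top',t,(110,330,135,360))):
    g=im[y0:y1,x0:x1].max(2); m=(g<60).astype(np.uint8)
    c=max(cv2.findContours(m,cv2.RETR_EXTERNAL,cv2.CHAIN_APPROX_NONE)[0],key=cv2.contourArea)
    el=cv2.fitEllipse(cv2.convexHull(c)); bb=cv2.boundingRect(c)
    print(n,np.round(el[0],2)+[x0,y0],np.round(el[1],1),bb[0]+x0,bb[1]+y0,bb[2:])
    cx,cy=el[0][0]+x0,el[0][1]+y0
    print('  z.158',ray(n,cx,cy,.158).round(4),'z.065',ray(n,cx,cy,.065).round(4),'z.055',ray(n,cx,cy,.055).round(4))
A=np.hstack([cv2.resize(t[225:285,60:140],(400,300),interpolation=cv2.INTER_CUBIC),cv2.resize(s[100:160,350:430],(400,300),interpolation=cv2.INTER_CUBIC)])
cv2.imwrite('pics/fun.png',A)
E
```

```text
blue [299.9 320.1] [0.4283 0.0181 0.026 ] scene pred [264.7 221. ] found [265.3 221. ] [0.4293 0.0188 0.026 ]
green [265.9 238. ] [0.5639 0.0939 0.026 ] scene pred [338.8 228.6] found [338.8 229.2] [0.5653 0.0921 0.026 ]
small [230.8 239.6] [0.5557 0.1561 0.02  ] scene pred [352.8 216. ] found [352.3 218.8] [0.5653 0.1398 0.026 ]
yellow [384.4 193.4] [ 0.6676 -0.1072  0.026 ] scene pred [318.6 303.6] found [319.6 303.2] [ 0.6684 -0.1052  0.026 ]
pink [237.5 295.2] [0.459  0.1298 0.026 ] scene pred [309.6 203. ] found [310.  204.2] [0.4625 0.1267 0.026 ]
orange [314.4 254.3] [0.544  0.0059 0.026 ] scene pred [304.2 245.3] found [304.7 244.8] [0.5438 0.0077 0.026 ]
top [ 94.34 253.19] [43.  51.9] 71 228 (44, 47)
  z.158 [0.4878 0.3297 0.158 ] z.065 [0.5001 0.3712 0.065 ] z.055 [0.5014 0.3757 0.055 ]
scene [379.39 120.78] [16.2 25.6] 367 113 (26, 17)
  z.158 [0.4968 0.3298 0.158 ] z.065 [0.397  0.4963 0.065 ] z.055 [0.3863 0.5142 0.055 ]
top [376.17 312.87] [12.8 13.4] 370 306 (13, 14)
  z.158 [ 0.4441 -0.0968  0.158 ] z.065 [ 0.4512 -0.1063  0.065 ] z.055 [ 0.452  -0.1073  0.055 ]Traceback (most recent call last):
  File "<stdin>", line 10, in <module>
ValueError: max() iterable argument is empty
```

```bash
python3 - <<'E'
from h import *
t=cv2.imread('pics/top0.png');s=cv2.imread('pics/scene0.png')
for n,im,(x0,y0,x1,y1) in(('top',t,(65,228,112,274)),('scene',s,(360,105,400,135))):
  for th in(35,45):
    g=im[y0:y1,x0:x1].max(2); m=(g<th).astype(np.uint8)
    m=cv2.morphologyEx(m,cv2.MORPH_OPEN,np.ones((3,3)))if n=='top' else m
    c=max(cv2.findContours(m,cv2.RETR_EXTERNAL,cv2.CHAIN_APPROX_NONE)[0],key=cv2.contourArea)
    (cx,cy),ax,_=cv2.fitEllipse(cv2.convexHull(c)); cx+=x0;cy+=y0
    print(n,th,round(cx,1),round(cy,1),np.round(ax,1),ray(n,cx,cy,.158).round(4))
A=[]
for n,im,x,y in(('top',t,60,225),('scene',s,340,95)):
    z=cv2.resize(im[y:y+60,x:x+80],(400,300),interpolation=cv2.INTER_CUBIC)
    for r,h,c in((.030,.158,(0,255,0)),(.027,.158,(0,0,255))):
      for a in np.arange(0,6.28,.12):
        u,v=proj(n,np.array([.491+r*np.cos(a),.331+r*np.sin(a),h])); cv2.circle(z,(int((u-x+.5)*5),int((v-y+.5)*5)),1,c,-1)
    A.append(z)
cv2.imwrite('pics/fun.png',np.hstack(A))
E
```

```text
top 35 90.1 251.4 [36.  39.1] [0.4897 0.3365 0.158 ]
top 45 90.0 251.2 [36.  39.4] [0.49   0.3366 0.158 ]Traceback (most recent call last):
  File "<stdin>", line 7, in <module>
ValueError: max() iterable argument is empty
```

```bash
python3 - <<'E'
from h import *
t=cv2.imread('pics/top0.png');s=cv2.imread('pics/scene0.png')
A=[]
for n,im,x,y in(('top',t,60,225),('scene',s,340,95)):
    z=cv2.resize(im[y:y+60,x:x+80],(400,300),interpolation=cv2.INTER_CUBIC)
    for r,h,c in((.030,.158,(0,255,0)),(.027,.158,(0,0,255))):
      for a in np.arange(0,6.28,.15):
        u,v=proj(n,np.array([.490+r*np.cos(a),.3365+r*np.sin(a),h])); cv2.circle(z,(int((u-x+.5)*5),int((v-y+.5)*5)),1,c,-1)
    A.append(z)
cv2.imwrite('pics/fun.png',np.hstack(A))
E
```

```text
(no output)
```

View pics/fun.png

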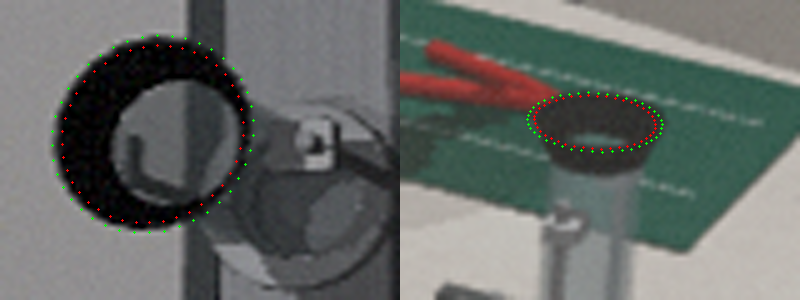

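Top and scene agree on all targets to within about 2–3 mm. The funnel axis is at about (0.490, 0.337). Next I move above blue and turn the tool so that tool x is world +Y, tool y is world +X and tool z is down.

The rows are not in the units I measure in: shifts go in shares of 0.5 m and turns go in shares of pi/2 rad. I convert before sending: -0.427 m / 0.5 = -0.854, 0.01 m / 0.5 = 0.02, 1.131 rad / 1.5708 = 0.72.

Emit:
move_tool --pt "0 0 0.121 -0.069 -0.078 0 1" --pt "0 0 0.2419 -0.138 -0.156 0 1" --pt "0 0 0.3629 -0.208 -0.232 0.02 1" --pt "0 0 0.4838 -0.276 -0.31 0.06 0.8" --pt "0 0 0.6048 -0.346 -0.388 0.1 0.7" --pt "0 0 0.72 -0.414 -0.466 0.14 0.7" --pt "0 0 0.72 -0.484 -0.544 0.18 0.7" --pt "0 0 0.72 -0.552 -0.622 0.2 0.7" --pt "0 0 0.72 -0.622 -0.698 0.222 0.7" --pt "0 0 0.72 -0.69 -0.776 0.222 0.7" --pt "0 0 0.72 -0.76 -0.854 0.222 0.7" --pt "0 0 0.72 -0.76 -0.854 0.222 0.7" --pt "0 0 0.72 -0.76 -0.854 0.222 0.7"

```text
refused: steps[0]: [0, 0, 0.121, -0.069, -0.078, 0, 1] is too long (schema: maxItems 3). Nothing was moved.
```

Nothing moved. I misread the format; it is rows with the three-number parts in brackets of their own. Resending.

Emit:
move_tool --steps '[[[0, 0, 0.121], [-0.069, -0.078, 0], 1], [[0, 0, 0.2419], [-0.138, -0.156, 0], 1], [[0, 0, 0.3629], [-0.208, -0.232, 0.02], 1], [[0, 0, 0.4838], [-0.276, -0.31, 0.06], 0.8], [[0, 0, 0.6048], [-0.346, -0.388, 0.1], 0.7], [[0, 0, 0.72], [-0.414, -0.466, 0.14], 0.7], [[0, 0, 0.72], [-0.484, -0.544, 0.18], 0.7], [[0, 0, 0.72], [-0.552, -0.622, 0.2], 0.7], [[0, 0, 0.72], [-0.622, -0.698, 0.222], 0.7], [[0, 0, 0.72], [-0.69, -0.776, 0.222], 0.7], [[0, 0, 0.72], [-0.76, -0.854, 0.222], 0.7], [[0, 0, 0.72], [-0.76, -0.854, 0.222], 0.7], [[0, 0, 0.72], [-0.76, -0.854, 0.222], 0.7]]'

```text
clock: 2.22
position: [0.428, 0.0183, 0.1203]
ee_rot: [0.707, 0.707, 0.0, -0.0]
ft_force: [-0.5, -0.2, -0.8]
grip_width: 0.699
grasp_force: 0.0
```

Scaled: 0.11 m / 0.5 = 0.22, 0.05 m / 0.5 = 0.1.

Emit:
move_tool --steps '[[[0, 0, 0], [0, 0, 0.1], 0.7], [[0, 0, 0], [0, 0, 0.19], 0.7], [[0, 0, 0], [0, 0, 0.22], 0.7], [[0, 0, 0], [0, 0, 0.22], 0.7], [[0, 0, 0], [0, 0, 0.22], 0], [[0, 0, 0], [0, 0, 0.22], 0], [[0, 0, 0], [0, 0, 0.22], 0], [[0, 0, 0], [0, 0, 0.22], 0], [[0, 0, 0], [0, 0, 0.22], 0]]' --clamp_n 30

```text
clock: 3.35
position: [0.4293, 0.0183, 0.0119]
ee_rot: [0.707, 0.707, 0.001, 0.0]
ft_force: [-2.1, 0.5, 7.4]
grip_width: 0.387
grasp_force: 29.1
```

Emit:
move_tool --steps '[[[0, 0, 0], [0, 0, -0.1], 0], [[0, 0, 0], [0, 0, -0.2], 0], [[0, 0, 0], [0, 0, -0.2], 0]]'

```text
clock: 3.72
position: [0.4309, 0.0184, 0.1147]
ee_rot: [0.707, 0.707, 0.004, 0.002]
ft_force: [-0.1, 0.4, 0.4]
grip_width: 0.382
grasp_force: 30.2
```

```bash
python3 - <<'E'
from h import *
t=manip.camera('top');s=manip.camera('scene')
cv2.imwrite('pics/g1.png',np.hstack([cv2.resize(t[200:400,180:380],(400,400)),cv2.resize(s[120:280,180:340],(400,400))]))
E
```

```text
(no output)
```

View pics/g1.png

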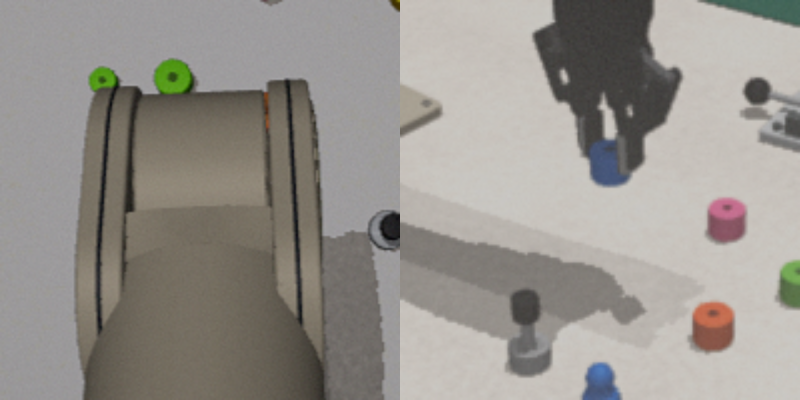

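The picture shows blue held level between the fingertips. Next it goes to the funnel.

Scaled: 0.319 m / 0.5 = 0.638, 0.11 m / 0.5 = 0.22.

Emit:
move_tool --steps '[[[0, 0, 0], [0, 0, -0.1], 0], [[0, 0, 0], [0.1, 0.02, -0.18], 0], [[0, 0, 0], [0.22, 0.042, -0.18], 0], [[0, 0, 0], [0.34, 0.066, -0.18], 0], [[0, 0, 0], [0.46, 0.09, -0.18], 0], [[0, 0, 0], [0.56, 0.11, -0.18], 0], [[0, 0, 0], [0.638, 0.124, -0.18], 0], [[0, 0, 0], [0.638, 0.124, -0.18], 0], [[0, 0, 0], [0.638, 0.124, -0.18], 0], [[0, 0, 0], [0.638, 0.124, -0.18], 0]]'

```text
clock: 5.08
position: [0.49, 0.3355, 0.2001]
ee_rot: [0.707, 0.707, -0.0, 0.0]
ft_force: [-0.3, -0.7, -0.0]
grip_width: 0.382
grasp_force: 30.2
```

```bash
python3 - <<'E'
from h import *
t=manip.camera('top');s=manip.camera('scene')
cv2.imwrite('pics/g2.png',np.hstack([cv2.resize(t[160:320,30:190],(400,400)),cv2.resize(s[70:190,320:440],(400,400))]))
E
```

```text
(no output)
```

View pics/g2.png

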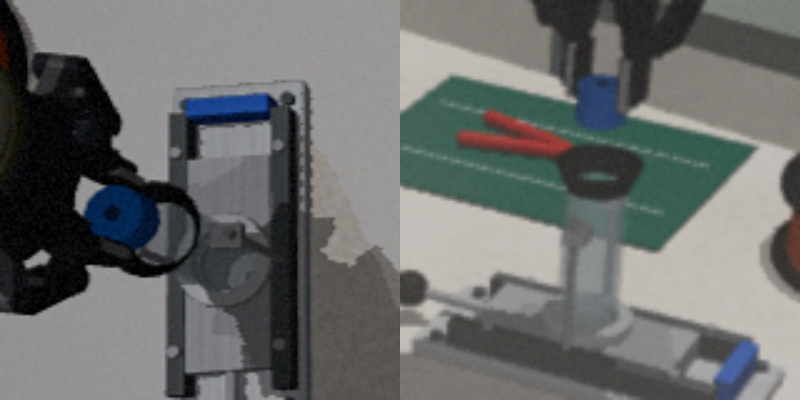

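```bash
python3 - <<'E'
from h import *
print(ray('top',74.8-.2,245.6-.2,.2145),ray('scene',380.6,95.2,.2145),tri((74.6,245.4),(380.5,95.2)))
E
```

```text
[0.48817682 0.33379713 0.2145    ] [0.49053447 0.33614017 0.2145    ] [0.4893229  0.33524365 0.21388024]
```

Both views show blue level above the mouth and consistent with the TCP to about 2 mm. Next: lower and release.

Scaled: 0.038 m / 0.5 = 0.076, 0.037 m / 0.5 = 0.074.

Emit:
move_tool --steps '[[[0, 0, 0], [0.002, 0.002, 0.04], 0], [[0, 0, 0], [0.002, 0.002, 0.074], 0], [[0, 0, 0], [0.002, 0.002, 0.076], 0], [[0, 0, 0], [0.002, 0.002, 0.076], 0]]'

```text
clock: 5.68
position: [0.491, 0.3378, 0.1627]
ee_rot: [0.707, 0.707, 0.0, 0.0]
ft_force: [-0.0, 0.1, -0.3]
grip_width: 0.378
grasp_force: 30.2
```

Emit:
move_tool --steps '[[[0, 0, 0], [0, 0, 0], 0.5], [[0, 0, 0], [0, 0, 0], 0.65], [[0, 0, 0], [0, 0, 0], 0.65], [[0, 0, 0], [0, 0, -0.06], 0.65], [[0, 0, 0], [0, 0, -0.08], 0.65], [[0, 0, 0], [0, 0, -0.08], 0.65]]'

```text
clock: 6.42
position: [0.4911, 0.3381, 0.2027]
ee_rot: [0.707, 0.707, 0.001, -0.0]
ft_force: [-0.2, -0.7, 0.0]
grip_width: 0.653
grasp_force: 0.0
```

```bash
python3 - <<'E'
from h import *
t=manip.camera('top');s=manip.camera('scene')
cv2.imwrite('pics/g3.png',np.hstack([cv2.resize(t[160:320,30:190],(400,400)),cv2.resize(s[70:190,320:440],(400,400))]))
E
```

```text
(no output)
```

View pics/g3.png

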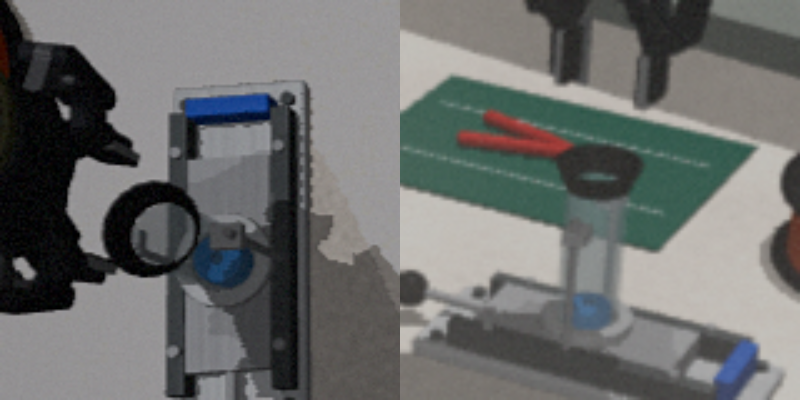

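Blue lies at the bottom of the tube (scene crop, about (590,310)). Green is next.

Scaled: -0.245 m / 0.5 = -0.49, 0.0735 m / 0.5 = 0.147.

Emit:
move_tool --steps '[[[0, 0, 0], [-0.1, 0.03, 0], 0.65], [[0, 0, 0], [-0.22, 0.066, 0.04], 0.65], [[0, 0, 0], [-0.33, 0.1, 0.08], 0.65], [[0, 0, 0], [-0.43, 0.129, 0.12], 0.65], [[0, 0, 0], [-0.49, 0.147, 0.16], 0.65], [[0, 0, 0], [-0.49, 0.147, 0.2], 0.65], [[0, 0, 0], [-0.49, 0.147, 0.3], 0.65], [[0, 0, 0], [-0.49, 0.147, 0.36], 0.65], [[0, 0, 0], [-0.49, 0.147, 0.384], 0.65], [[0, 0, 0], [-0.49, 0.147, 0.384], 0.65], [[0, 0, 0], [-0.49, 0.147, 0.384], 0], [[0, 0, 0], [-0.49, 0.147, 0.384], 0], [[0, 0, 0], [-0.49, 0.147, 0.384], 0], [[0, 0, 0], [-0.49, 0.147, 0.384], 0]]' --clamp_n 30

```text
clock: 8.28
position: [0.5655, 0.0932, 0.0118]
ee_rot: [0.707, 0.707, 0.001, 0.0]
ft_force: [-1.1, 0.1, 7.9]
grip_width: 0.384
grasp_force: 29.8
```

Emit:
move_tool --steps '[[[0, 0, 0], [0, 0, -0.1], 0], [[0, 0, 0], [0, 0, -0.22], 0], [[0, 0, 0], [0.08, -0.024, -0.34], 0], [[0, 0, 0], [0.2, -0.06, -0.38], 0], [[0, 0, 0], [0.31, -0.093, -0.38], 0], [[0, 0, 0], [0.41, -0.123, -0.38], 0], [[0, 0, 0], [0.49, -0.147, -0.38], 0], [[0, 0, 0], [0.49, -0.147, -0.38], 0], [[0, 0, 0], [0.49, -0.147, -0.38], 0], [[0, 0, 0], [0.49, -0.147, -0.38], 0]]'

```text
clock: 9.52
position: [0.4916, 0.3364, 0.2006]
ee_rot: [0.708, 0.707, 0.0, 0.0]
ft_force: [0.8, -0.7, -0.1]
grip_width: 0.383
grasp_force: 30.0
```

```bash
python3 - <<'E'
from h import *
t=manip.camera('top');s=manip.camera('scene')
cv2.imwrite('pics/g4.png',np.hstack([cv2.resize(t[160:320,30:190],(400,400)),cv2.resize(s[70:190,320:440],(400,400))]))
E
```

```text
(no output)
```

View pics/g4.png

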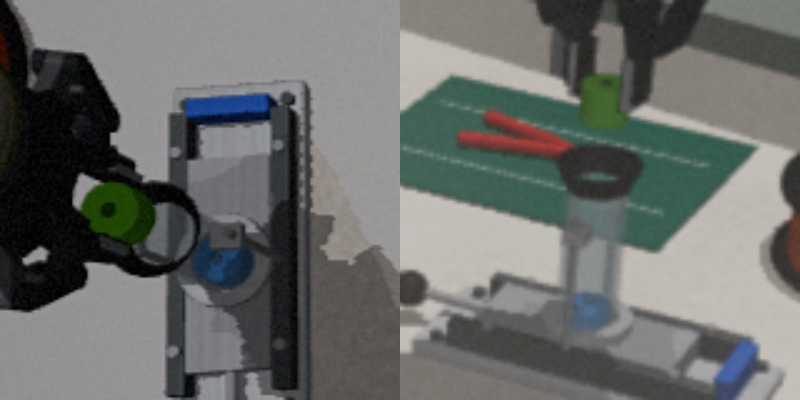

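Green is held level over the mouth. Release it, then go to yellow at (0.668, -0.106).

Scaled: 0.038 m / 0.5 = 0.076, -0.001 m / 0.5 = -0.002.

Emit:
move_tool --steps '[[[0, 0, 0], [-0.002, 0, 0.04], 0], [[0, 0, 0], [-0.002, 0, 0.074], 0], [[0, 0, 0], [-0.002, 0, 0.076], 0], [[0, 0, 0], [-0.002, 0, 0.076], 0], [[0, 0, 0], [-0.002, 0, 0.076], 0.5], [[0, 0, 0], [-0.002, 0, 0.076], 0.65], [[0, 0, 0], [-0.002, 0, 0.076], 0.65], [[0, 0, 0], [-0.002, 0, 0.02], 0.65], [[0, 0, 0], [0, 0, 0], 0.65], [[0, 0, 0], [0, 0, 0], 0.65]]'

```text
clock: 10.88
position: [0.4911, 0.3382, 0.2008]
ee_rot: [0.707, 0.708, 0.001, -0.0]
ft_force: [-0.2, -0.7, -0.0]
grip_width: 0.648
grasp_force: 0.0
```

```bash
python3 - <<'E'
from h import *
t=manip.camera('top');s=manip.camera('scene')
cv2.imwrite('pics/g5.png',np.hstack([cv2.resize(t[140:360,60:440],(570,330)),cv2.resize(s[100:170,350:400],(230,330))]))
E
```

```text
(no output)
```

View pics/g5.png

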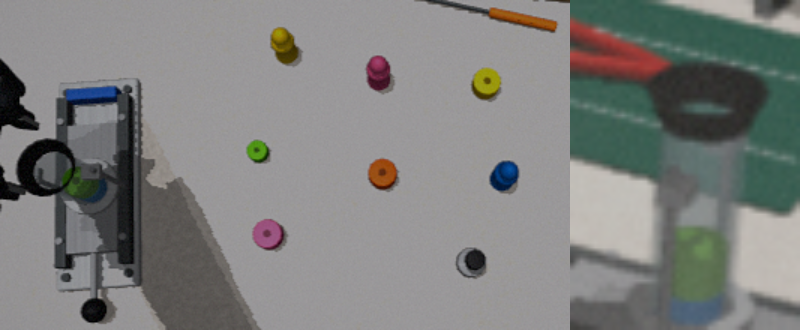

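Green sits on blue, and the others haven't moved. Yellow is next.

Scaled: -0.444 m / 0.5 = -0.888, 0.177 m / 0.5 = 0.354.

Emit:
move_tool --steps '[[[0, 0, 0], [-0.1, 0.04, 0], 0.65], [[0, 0, 0], [-0.2, 0.08, 0], 0.65], [[0, 0, 0], [-0.31, 0.124, 0], 0.65], [[0, 0, 0], [-0.42, 0.168, 0], 0.65], [[0, 0, 0], [-0.53, 0.212, 0], 0.65], [[0, 0, 0], [-0.64, 0.256, 0], 0.65], [[0, 0, 0], [-0.74, 0.296, 0.04], 0.65], [[0, 0, 0], [-0.84, 0.336, 0.08], 0.65], [[0, 0, 0], [-0.888, 0.354, 0.14], 0.65], [[0, 0, 0], [-0.888, 0.354, 0.24], 0.65], [[0, 0, 0], [-0.888, 0.354, 0.33], 0.65], [[0, 0, 0], [-0.888, 0.354, 0.38], 0.65], [[0, 0, 0], [-0.888, 0.354, 0.38], 0.65], [[0, 0, 0], [-0.888, 0.354, 0.38], 0.65], [[0, 0, 0], [-0.888, 0.354, 0.38], 0], [[0, 0, 0], [-0.888, 0.354, 0.38], 0], [[0, 0, 0], [-0.888, 0.354, 0.38], 0], [[0, 0, 0], [-0.888, 0.354, 0.38], 0]]' --clamp_n 30

```text
clock: 13.22
position: [0.6691, -0.1061, 0.0119]
ee_rot: [0.707, 0.707, 0.001, 0.001]
ft_force: [-1.5, 1.2, 6.2]
grip_width: 0.381
grasp_force: 29.6
```

Emit:
move_tool --steps '[[[0, 0, 0], [0, 0, -0.1], 0], [[0, 0, 0], [0, 0, -0.22], 0], [[0, 0, 0], [0.06, -0.024, -0.32], 0], [[0, 0, 0], [0.16, -0.064, -0.38], 0], [[0, 0, 0], [0.27, -0.108, -0.38], 0], [[0, 0, 0], [0.38, -0.152, -0.38], 0], [[0, 0, 0], [0.49, -0.196, -0.38], 0], [[0, 0, 0], [0.6, -0.24, -0.38], 0], [[0, 0, 0], [0.71, -0.284, -0.38], 0], [[0, 0, 0], [0.82, -0.326, -0.38], 0], [[0, 0, 0], [0.888, -0.354, -0.38], 0], [[0, 0, 0], [0.888, -0.354, -0.38], 0], [[0, 0, 0], [0.888, -0.354, -0.38], 0], [[0, 0, 0], [0.888, -0.354, -0.38], 0], [[0, 0, 0], [0.888, -0.354, -0.38], 0]]'

```text
clock: 15.1
position: [0.4914, 0.3369, 0.2005]
ee_rot: [0.707, 0.707, 0.0, 0.0]
ft_force: [0.5, -0.2, -0.4]
grip_width: 0.385
grasp_force: 30.0
```

```bash
python3 - <<'E'
from h import *
t=manip.camera('top');s=manip.camera('scene')
cv2.imwrite('pics/g6.png',np.hstack([cv2.resize(t[160:320,30:190],(400,400)),cv2.resize(s[70:190,320:440],(400,400))]))
E
```

```text
(no output)
```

View pics/g6.png

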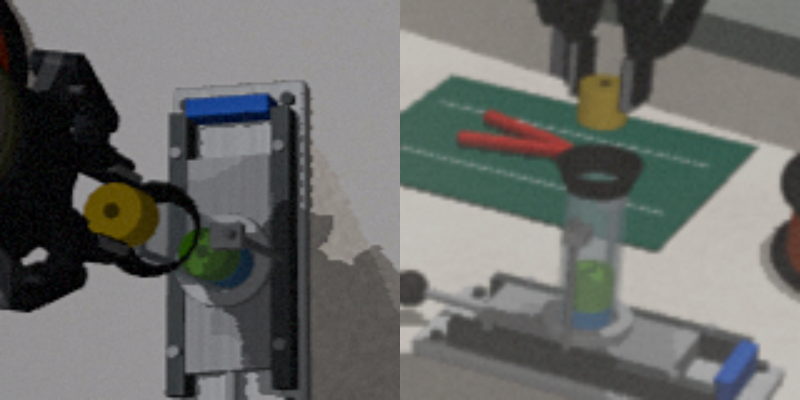

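Yellow is held level and centred. Release it and fetch pink, then check both in one picture.

Scaled: 0.038 m / 0.5 = 0.076, 0.037 m / 0.5 = 0.074.

Emit:
move_tool --steps '[[[0, 0, 0], [0, 0, 0.04], 0], [[0, 0, 0], [0, 0, 0.074], 0], [[0, 0, 0], [0, 0, 0.076], 0], [[0, 0, 0], [0, 0, 0.076], 0], [[0, 0, 0], [0, 0, 0.076], 0.5], [[0, 0, 0], [0, 0, 0.076], 0.65], [[0, 0, 0], [0, 0, 0.076], 0.65], [[0, 0, 0], [0, 0, 0.02], 0.65], [[0, 0, 0], [0, 0, 0], 0.65], [[0, 0, 0], [0, 0, 0], 0.65]]'

```text
clock: 16.45
position: [0.4911, 0.3381, 0.2008]
ee_rot: [0.707, 0.707, 0.001, -0.0]
ft_force: [-0.2, 0.2, -1.1]
grip_width: 0.647
grasp_force: 0.0
```

Emit:
move_tool --steps '[[[0, 0, 0], [-0.1, -0.015, 0], 0.65], [[0, 0, 0], [-0.21, -0.03, 0.02], 0.65], [[0, 0, 0], [-0.32, -0.046, 0.08], 0.65], [[0, 0, 0], [-0.419, -0.061, 0.14], 0.65], [[0, 0, 0], [-0.419, -0.061, 0.24], 0.65], [[0, 0, 0], [-0.419, -0.061, 0.33], 0.65], [[0, 0, 0], [-0.419, -0.061, 0.38], 0.65], [[0, 0, 0], [-0.419, -0.061, 0.38], 0.65], [[0, 0, 0], [-0.419, -0.061, 0.38], 0.65], [[0, 0, 0], [-0.419, -0.061, 0.38], 0], [[0, 0, 0], [-0.419, -0.061, 0.38], 0], [[0, 0, 0], [-0.419, -0.061, 0.38], 0], [[0, 0, 0], [-0.419, -0.061, 0.38], 0]]' --clamp_n 30

```text
clock: 18.08
position: [0.4613, 0.1288, 0.0116]
ee_rot: [0.707, 0.707, 0.001, 0.0]
ft_force: [-1.8, -1.4, 6.7]
grip_width: 0.382
grasp_force: 29.2
```

Emit:
move_tool --steps '[[[0, 0, 0], [0, 0, -0.1], 0], [[0, 0, 0], [0, 0, -0.22], 0], [[0, 0, 0], [0.06, 0.008, -0.32], 0], [[0, 0, 0], [0.16, 0.024, -0.38], 0], [[0, 0, 0], [0.27, 0.04, -0.38], 0], [[0, 0, 0], [0.36, 0.052, -0.38], 0], [[0, 0, 0], [0.419, 0.061, -0.38], 0], [[0, 0, 0], [0.419, 0.061, -0.38], 0], [[0, 0, 0], [0.419, 0.061, -0.38], 0], [[0, 0, 0], [0.419, 0.061, -0.38], 0]]'

```text
clock: 19.32
position: [0.4912, 0.3366, 0.2008]
ee_rot: [0.707, 0.707, 0.0, 0.0]
ft_force: [-0.0, 1.2, 0.6]
grip_width: 0.381
grasp_force: 30.1
```

```bash
python3 - <<'E'
from h import *
t=manip.camera('top');s=manip.camera('scene')
cv2.imwrite('pics/g7.png',np.hstack([cv2.resize(t[160:320,30:190],(400,400)),cv2.resize(s[70:190,320:440],(400,400))]))
E
```

```text
(no output)
```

View pics/g7.png

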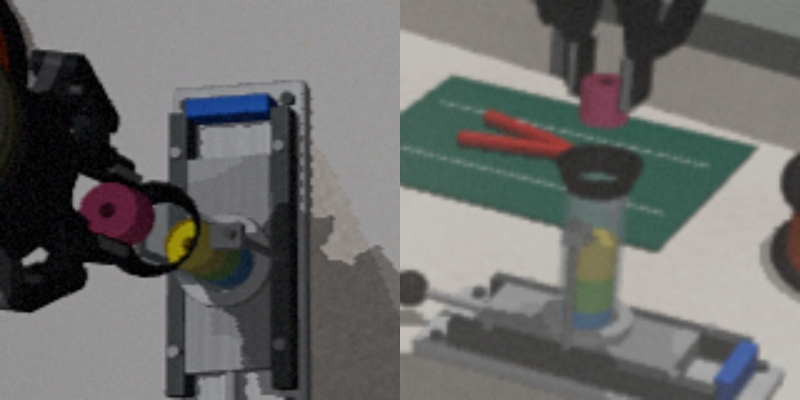

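Yellow is on top of green, and pink is held level. Release pink and measure the weight more closely.

Scaled: 0.038 m / 0.5 = 0.076, 0.037 m / 0.5 = 0.074.

Emit:
move_tool --steps '[[[0, 0, 0], [-0.003, 0, 0.04], 0], [[0, 0, 0], [-0.003, 0, 0.074], 0], [[0, 0, 0], [-0.003, 0, 0.076], 0], [[0, 0, 0], [-0.003, 0, 0.076], 0], [[0, 0, 0], [-0.003, 0, 0.076], 0.5], [[0, 0, 0], [-0.003, 0, 0.076], 0.65], [[0, 0, 0], [-0.003, 0, 0.076], 0.65], [[0, 0, 0], [-0.003, 0, 0.02], 0.65], [[0, 0, 0], [0, 0, 0], 0.65], [[0, 0, 0], [0, 0, 0], 0.65]]'

```text
clock: 20.68
position: [0.491, 0.3383, 0.2008]
ee_rot: [0.707, 0.708, 0.001, -0.0]
ft_force: [0.5, -0.1, -0.7]
grip_width: 0.651
grasp_force: 0.0
```

```bash
python3 - <<'E'
from h import *
t=manip.camera('top');s=manip.camera('scene')
A=[]
for n,im,x,y,w,h in(('top',t,355,295,40,40),('scene',s,210,230,40,40)):
    z=cv2.resize(im[y:y+h,x:x+w],(400,400),interpolation=cv2.INTER_CUBIC)
    for r,hh,c in((.011,.065,(0,255,0)),(.011,.045,(0,255,255)),(.017,.020,(0,0,255)),(.017,0,(255,0,255))):
      for a in np.arange(0,6.28,.2):
        u,v=proj(n,np.array([.4514+r*np.cos(a),-.1066+r*np.sin(a),hh])); cv2.circle(z,(int((u-x+.5)*10),int((v-y+.5)*10)),1,c,-1)
    A.append(z)
z=np.hstack(A); cv2.rectangle(z,(0,0),(0,0),0)
f=np.zeros((600,800,3),np.uint8); f[:400]=z
f[400:,:320]=cv2.resize(t[210:310,50:210],(320,200)); f[400:,320:640]=cv2.resize(s[90:190,320:480],(320,200))
cv2.imwrite('pics/g8.png',f)
E
```

```text
(no output)
```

View pics/g8.png

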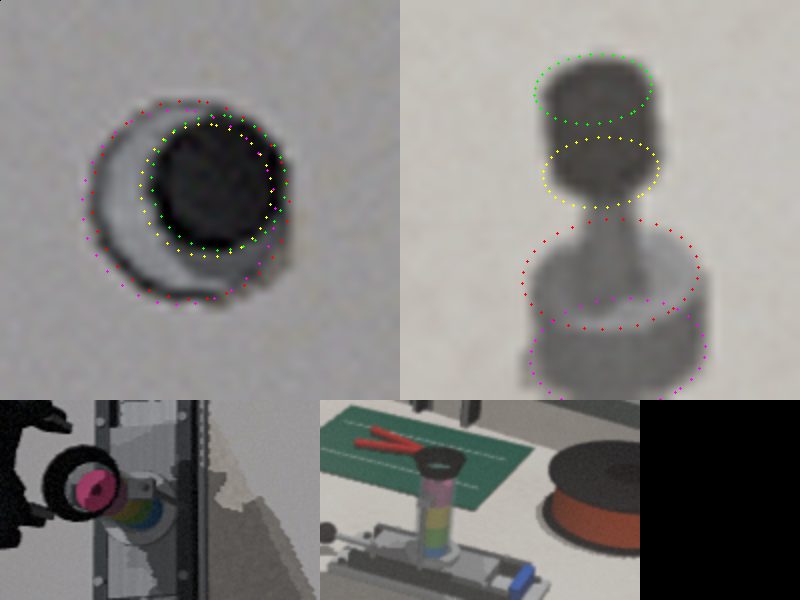

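Pink is on top of the stack, order blue, green, yellow, pink. The weight overlay fits to about 1 mm at (0.452, -0.107). Next, grip the knob.

Scaled: -0.445 m / 0.5 = -0.89, 0.16 m / 0.5 = 0.32.

Emit:
move_tool --steps '[[[0, 0, 0], [-0.1, -0.008, 0], 0.65], [[0, 0, 0], [-0.2, -0.018, 0], 0.65], [[0, 0, 0], [-0.31, -0.028, 0], 0.65], [[0, 0, 0], [-0.42, -0.038, 0], 0.65], [[0, 0, 0], [-0.53, -0.048, 0], 0.65], [[0, 0, 0], [-0.64, -0.058, 0], 0.65], [[0, 0, 0], [-0.74, -0.066, 0.04], 0.65], [[0, 0, 0], [-0.84, -0.074, 0.08], 0.65], [[0, 0, 0], [-0.89, -0.078, 0.12], 0.65], [[0, 0, 0], [-0.89, -0.078, 0.16], 0.65], [[0, 0, 0], [-0.89, -0.078, 0.24], 0.65], [[0, 0, 0], [-0.89, -0.078, 0.3], 0.65], [[0, 0, 0], [-0.89, -0.078, 0.32], 0.65], [[0, 0, 0], [-0.89, -0.078, 0.32], 0.65], [[0, 0, 0], [-0.89, -0.078, 0.32], 0], [[0, 0, 0], [-0.89, -0.078, 0.32], 0], [[0, 0, 0], [-0.89, -0.078, 0.32], 0], [[0, 0, 0], [-0.89, -0.078, 0.32], 0], [[0, 0, 0], [-0.89, -0.078, 0.32], 0]]' --clamp_n 50

```text
clock: 23.15
position: [0.4532, -0.1071, 0.0413]
ee_rot: [0.707, 0.708, 0.001, 0.001]
ft_force: [-0.6, 0.7, 6.5]
grip_width: 0.238
grasp_force: 48.7
```

Emit:
move_tool --steps '[[[0, 0, 0], [0, 0, -0.08], 0], [[0, 0, 0], [0, 0, -0.18], 0], [[0, 0, 0], [0.06, 0.004, -0.28], 0], [[0, 0, 0], [0.16, 0.014, -0.38], 0], [[0, 0, 0], [0.26, 0.022, -0.38], 0], [[0, 0, 0], [0.36, 0.032, -0.38], 0], [[0, 0, 0], [0.46, 0.04, -0.38], 0], [[0, 0, 0], [0.56, 0.05, -0.38], 0], [[0, 0, 0], [0.66, 0.058, -0.38], 0], [[0, 0, 0], [0.76, 0.066, -0.38], 0], [[0, 0, 0], [0.84, 0.074, -0.38], 0], [[0, 0, 0], [0.89, 0.078, -0.38], 0], [[0, 0, 0], [0.89, 0.078, -0.38], 0], [[0, 0, 0], [0.89, 0.078, -0.38], 0], [[0, 0, 0], [0.89, 0.078, -0.38], 0], [[0, 0, 0], [0.89, 0.078, -0.38], 0]]'

```text
clock: 25.15
position: [0.491, 0.3372, 0.2306]
ee_rot: [0.707, 0.707, 0.0, -0.0]
ft_force: [-1.1, 0.0, -1.3]
grip_width: 0.236
grasp_force: 49.6
```

```bash
python3 - <<'E'
from h import *
t=manip.camera('top');s=manip.camera('scene'); P=manip.get_obs()['position'];print(P)
A=[]
for n,im,x,y,w,h in(('top',t,50,215,60,60),('scene',s,350,70,60,60)):
    z=cv2.resize(im[y:y+h,x:x+w],(400,400),interpolation=cv2.INTER_CUBIC);k=400/60
    for r,hh,c in((.017,P[2]-.020,(0,0,255)),(.017,P[2]-.04,(255,0,255)),(.030,.158,(0,255,0))):
      for a in np.arange(0,6.28,.2):
        q=P[:2] if hh!=.158 else (.491,.338)
        u,v=proj(n,np.array([q[0]+r*np.cos(a),q[1]+r*np.sin(a),hh])); cv2.circle(z,(int((u-x+.5)*k),int((v-y+.5)*k)),1,c,-1)
    A.append(z)
cv2.imwrite('pics/g9.png',np.hstack(A))
E
```

```text
[0.49089203 0.33750705 0.23050608]
```

View pics/g9.png

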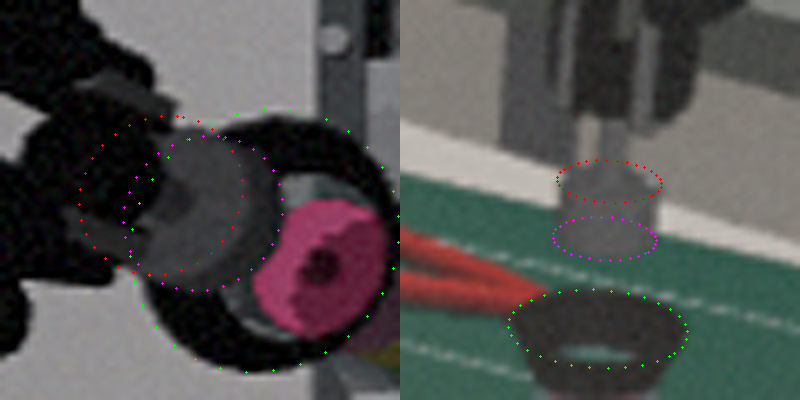

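The weight hangs upright over the mouth, within about 1 mm of the predicted circles. Lower it gently.

Scaled: 0.046 m / 0.5 = 0.092, 0.04 m / 0.5 = 0.08.

Emit:
move_tool --steps '[[[0, 0, 0], [0, 0, 0.04], 0], [[0, 0, 0], [0, 0, 0.08], 0], [[0, 0, 0], [0, 0, 0.092], 0], [[0, 0, 0], [0, 0, 0.092], 0]]'

```text
clock: 25.75
position: [0.4908, 0.3378, 0.1845]
ee_rot: [0.707, 0.707, -0.0, -0.0]
ft_force: [-0.5, 0.2, -0.8]
grip_width: 0.238
grasp_force: 49.6
```

Emit:
move_tool --steps '[[[0, 0, 0], [0, 0, 0.006], 0], [[0, 0, 0], [0, 0, 0.012], 0], [[0, 0, 0], [0, 0, 0.016], 0], [[0, 0, 0], [0, 0, 0.016], 0]]'

```text
clock: 26.25
position: [0.4907, 0.3379, 0.1762]
ee_rot: [0.707, 0.707, -0.0, -0.0]
ft_force: [-0.4, -0.0, -0.8]
grip_width: 0.237
grasp_force: 49.6
```

Emit:
move_tool --steps '[[[0, 0, 0], [0, 0, 0.004], 0], [[0, 0, 0], [0, 0, 0.008], 0], [[0, 0, 0], [0, 0, 0.01], 0], [[0, 0, 0], [0, 0, 0.01], 0]]'

```text
clock: 26.75
position: [0.4907, 0.3379, 0.1712]
ee_rot: [0.707, 0.707, -0.0, -0.0]
ft_force: [0.2, 0.1, -1.2]
grip_width: 0.241
grasp_force: 49.6
```

Scaled: -0.16 m / 0.5 = -0.32, -0.12 m / 0.5 = -0.24.

Emit:
move_tool --steps '[[[0, 0, 0], [0, 0, 0.002], 0], [[0, 0, 0], [0, 0, 0.004], 0], [[0, 0, 0], [0, 0, 0.004], 0.3], [[0, 0, 0], [0, 0, 0.004], 0.5], [[0, 0, 0], [0, 0, 0.004], 0.7], [[0, 0, 0], [0, 0, 0.004], 0.7], [[0, 0, 0], [0, 0, -0.04], 0.8], [[0, 0, 0], [0, 0, -0.12], 0.8], [[0, 0, 0], [0, 0, -0.2], 0.8], [[0, 0, 0], [-0.1, -0.04, -0.24], 0.8], [[0, 0, 0], [-0.22, -0.1, -0.24], 0.8], [[0, 0, 0], [-0.32, -0.16, -0.24], 0.8], [[0, 0, 0], [-0.32, -0.16, -0.24], 0.8]]'

```text
clock: 28.38
position: [0.41, 0.1743, 0.2921]
ee_rot: [0.708, 0.706, 0.001, -0.001]
ft_force: [0.7, 1.4, 0.2]
grip_width: 0.805
grasp_force: 0.0
```

```bash
python3 - <<'E'
from h import *
t=manip.camera('top');s=manip.camera('scene')
cv2.imwrite('pics/g10.png',np.hstack([cv2.resize(t[140:360,50:430],(500,290)),cv2.resize(s[90:170,340:420],(290,290))]))
E
```

```text
(no output)
```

View pics/g10.png

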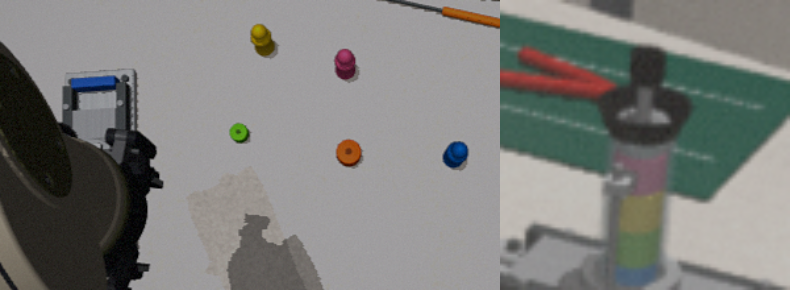

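The scene crop shows the stack blue, green, yellow, pink. The weight stands upright in the tube with its knob clear of the funnel, at about (647,65). Orange and all three figures are still in place.

```bash
python3 -c "
from workcell import manip
print(manip.hand_in())"
```

```text
the job is handed in; nothing more can be done
None
```

The feeder is loaded blue, green, yellow, pink from the bottom up, with the weight on top knob up; orange and the three figures were not moved, and the job was handed in at about 28 s.

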